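# Check the seal groove of a test chamber with a spring-tipped seam probe

## Robot

A 6-joint arm with a two-finger parallel gripper is mounted at the origin on the work surface; the furniture and walls round the work are solid. World frame = base frame: x ahead of the robot, y to its left, z up, the work surface at z = 0. Lengths are in m, angles in rad, forces in N, time in s.
With the tool pointing down it reaches from about 0.225 to 0.875 m from the base axis. Payload 3.4 kg.
Tool frame: the origin (TCP) lies on the mounting face of the last link; the fingertips stand 173 mm ahead of it and the grasp point (between the pads) lies 155 mm ahead of it; z points along the fingers, y is the line along which they close (so a half turn about z gives the same grasp; the last joint's range is limited). The gripper opens to 85 mm and grips with 20 to 120 N. Pads are 22 mm wide; open, the fingers measure 114 mm over their backs; the gripper's body (76 mm by 85 mm) begins 54 mm behind the grasp point. The pads swing forward as they close: fully open they stand 13 mm farther back than shut.
Start: joints at [1.109, 0.276, 1.505, -0, 1.361, -0.121], TCP at [0.192, 0.542, 0.405] pointing down, gripper open.
Joint ranges: [-2.89, 2.89], [-0.75, 2.08], [0.22, 2.7], [-1.18, 4.32], [0.11, 2.71], [-2.7, 2.7]. Speed limits (rad/s): [2.57, 2.57, 3.14, 3.14, 3.14, 3.14].

## Interface

Orientations are given as a unit quaternion [w, x, y, z].
In Python, from rig import manip gives the robot as it stands.
- The arm moves only by the tool carry_out, never from a script. Its arguments are lists of equal length, an entry for each row: "linear": the shift along the world's x, y, z each as a share of 500 mm, from -1 to 1, a list of three; "angular": the turn, a rotation vector about the world's x, y, z each as a share of 0.08 rad, from -1 to 1, a list of three; "hand": the opening, from 0 (shut) to 1 (fully open). In form: {"linear": [[x, y, z], ...], "angular": [[rx, ry, rz], ...], "hand": [hand, ...]}. A call has 1 to 8 rows; each row shifts and turns the commanded pose from where the row before left it; what a row does not reach is not made up. A row lasts 1/12 s, in which the tool goes at most 41.7 mm and 7.16 degrees, less where a joint would pass 70% of its speed; a pose out of reach is approached as far as the arm can. A call with a number of a shift or a turn outside -1 to 1 is refused whole. A call with a gripper value outside its range is refused whole. The fingers move at their own pace and stop on an object; "force" is the grip in N (left out, the last holds). Time passes only in rows, so rows that do not move let the fingers close. It gives the time, the measured TCP pose, the force, the opening and the grip force at its end, in the units of the state.
- manip.get_state(): the state, without advancing time (a new reading comes with each control period).
- manip.get_image(name): name is "scene" or "top" or "wrist"; returns the picture (400x640x3 uint8, red, green, blue); there is no depth.
- manip.camera_params(name): a dict with "fx", "fy", "cx", "cy" (pixels), "view" (4x4, takes a point from world to camera coordinates); the wrist camera has in their place "hand_eye" (4x4, takes a point from camera to tool coordinates, whose origin is the TCP and whose axes are the flange's). Camera axes: x right, y down, z forward; pixel columns grow to the right and rows downward; lengths in m; the calibration is good to about 2 mm. A picture is of the moment at which its call begins: read the wrist's pose just before it. camera_params takes no time and is no camera call.
- manip.sign_off(): hands the job in; it is judged then, once.
The state is a dict: "clock": time; "qpos": joint angles; "qd": joint speeds; "effort": joint torques, N m; "position": TCP position; "ee_rot": TCP orientation; "contact_force": force on the tool from outside, world axes, zero at the start; "moment": the same for the moment, N m; "width": finger opening in m; "gripper_force": force on a finger pad.
Only numpy, scipy, OpenCV 4.12 (cv2) and the standard library are available. Lean on these libraries where they do the work, as an engineer would, in place of code of your own. Each camera call takes 0.05 s, during which the arm holds its last target. There are 200 camera calls.

## Task

Lift the loose lid off the small metal test chamber by its knob and set it down, without dropping it, knob up and flat on a clear part of the worktop. Take the seam probe out of its fork stand and run its tip slowly, at about 5 cm a second and with light pressure, along the bottom of the chamber's seal groove: once all the way round, clockwise seen from above, beginning and ending at the middle of the side that has the hose port. Then hang the probe upright in its fork again, and leave the dishes and the timer where they are.

Things in the scene. Friction and masses are not known exactly. Their poses are not given: they have to be found in the camera images.
- chamber: bare aluminium test chamber fixed to the worktop, under the lid at the start: a block 106 mm (its x) by 138 mm (its y), 50 mm high, with a foot 15 mm long and 8 mm high at each y end. Origin: centre of the underside, z up. A ribbed steel hose port, 24 mm long and 18 mm across, sticks out of the middle of its -x side, 20 mm up
- groove_start (a point): start and end of the lap: groove bottom at the middle of the port side, chamber frame (-34, 0, 42) mm. The square-edged groove with a dark strip on its bottom, 12 mm wide and 8 mm deep (rim at z = 50), is a closed rectangle; its centreline runs clockwise from here to the square corners (-34, 50), (34, 50), (34, -50), (-34, -50) and back here, round a shallow well
- lid: loose flat grey metal lid, 118 x 150 mm, 15 mm thick with its downward skirt, 0.25 kg, on the chamber at the start. Origin: centre of the skirt's lower edge (41 mm above the worktop while on the chamber, 0 when it lies on the worktop), x and y along its sides, z up. The skirt reaches 9 mm down round the rim with 3 mm play. The worktop between chamber and robot is clear
- lid_knob (a point): middle of the lid's round black knob, 34 mm across and 26 mm high, 38 mm above the lid's origin; to be gripped from above
- cradle: fork stand fixed to the worktop: dark base plate 90 x 70 mm, white column at its +x side, level white fork with its upper face 85 mm above the worktop. Two prongs along x, 16 mm wide, 18 mm apart, open toward -x, where they end 26 mm from the seat's centre; the slot's closed end is 27 mm from it on +x. Origin: underside, below the seat's centre, z up
- cradle_seat (a point): point on the fork's upper face, midway between the prongs, where the probe hangs: the probe's origin comes to this point. A tall white instrument (360 mm) stands behind the cradle, from x = 0.56 m on; between cradle and chamber, near y = -0.15 m, x = 0.34 to 0.65 m, lies a power strip with plugs to 95 mm and a lead that stands up to 170 mm: carry things over or round them
- probe: seam probe, 144 mm long, 0.17 kg, hanging upright in the fork at the start. Origin: underside of its steel collar (40 mm across, 6 mm thick), which rests on the fork; z up along the probe. Above it a square grey grip, 22 x 22 mm (sides along the probe's x and y), z = 6 to 76 mm, and a 4 mm button; below a stem 10 mm across to z = -46, then a 6 mm spring plunger to z = -64
- probe_tip (a point): round end of the probe's plunger, 64 mm below the probe's origin when not pressed. The plunger springs back up to 10 mm into the stem: 1 N to start it, about 2.5 N at 4 mm, 4.5 N at 10 mm
- moisture_dish: round metal moisture dish with a small-knobbed lid, 60 mm across, 34 mm high, origin under its centre; to be left alone
- petri_dish: shallow round clear dish with grains, 90 mm across, 16 mm high, origin under its centre; to be left alone
- timer: small white bench timer, 70 x 64 x 18 mm, origin under its centre; to be left alone

How it is judged:
On the way, in this order (a step that is already met when the one before it is completed fails the run):
1. the lid lies knob up on the worktop, off the chamber and let go (height (world z) of lid below 0.006 m and angle between lid's own z axis and vertical below 0.08 rad and linear speed of lid below 0.03 m/s and contact force between the fingers and lid below 0.2 N), for 0.2 s.
2. the probe's tip is down in the groove at the middle of the port side, within 7 mm (x of probe_tip in the frame of chamber between -0.041 and -0.027 m and y of probe_tip in the frame of chamber between -0.007 and 0.007 m and z of probe_tip in the frame of chamber below 0.0455 m), for 0.02 s.
3. tip in the groove at the first corner, within 7 mm (x of probe_tip in the frame of chamber between -0.041 and -0.027 m and y of probe_tip in the frame of chamber between 0.043 and 0.057 m and z of probe_tip in the frame of chamber below 0.0455 m), for 0.02 s.
4. tip in the groove at the next point of the clockwise lap (0, 50 mm in the chamber's frame), within 7 mm (x of probe_tip in the frame of chamber between -0.007 and 0.007 m and y of probe_tip in the frame of chamber between 0.043 and 0.057 m and z of probe_tip in the frame of chamber below 0.0455 m), for 0.02 s.
5. tip in the groove at the second corner, within 7 mm (x of probe_tip in the frame of chamber between 0.027 and 0.041 m and y of probe_tip in the frame of chamber between 0.043 and 0.057 m and z of probe_tip in the frame of chamber below 0.0455 m), for 0.02 s.
6. tip in the groove at the next point of the clockwise lap (34, 0 mm in the chamber's frame), within 7 mm (x of probe_tip in the frame of chamber between 0.027 and 0.041 m and y of probe_tip in the frame of chamber between -0.007 and 0.007 m and z of probe_tip in the frame of chamber below 0.0455 m), for 0.02 s.
7. tip in the groove at the third corner, within 7 mm (x of probe_tip in the frame of chamber between 0.027 and 0.041 m and y of probe_tip in the frame of chamber between -0.057 and -0.043 m and z of probe_tip in the frame of chamber below 0.0455 m), for 0.02 s.
8. tip in the groove at the next point of the clockwise lap (0, -50 mm in the chamber's frame), within 7 mm (x of probe_tip in the frame of chamber between -0.007 and 0.007 m and y of probe_tip in the frame of chamber between -0.057 and -0.043 m and z of probe_tip in the frame of chamber below 0.0455 m), for 0.02 s.
9. tip in the groove at the last corner, within 7 mm (x of probe_tip in the frame of chamber between -0.041 and -0.027 m and y of probe_tip in the frame of chamber between -0.057 and -0.043 m and z of probe_tip in the frame of chamber below 0.0455 m), for 0.02 s.
10. tip in the groove at the middle of the port side again, within 7 mm (all of step 2), for 0.02 s.
At the end, for the whole second after the job is handed in: Lid flat on the worktop (within 0.08 rad, lower edge under 6 mm up) and at rest; probe hanging at rest in the fork, origin within 12 mm sideways and 4 mm in height of the seat, upright within 0.1 rad; moisture dish, petri dish and timer within 15 mm of their starts (height (world z) of lid below 0.006 m and angle between lid's own z axis and vertical below 0.08 rad and linear speed of each of lid, probe below 0.03 m/s and horizontal distance between probe and cradle_seat below 0.012 m and z of probe in the frame of cradle_seat between -0.004 and 0.004 m and angle between probe's own z axis and vertical below 0.1 rad and distance of each of moisture_dish, petri_dish, timer from where it was at the start of the episode below 0.015 m); the robot touches nothing.
It fails at once if the lid is dropped: it comes down on the worktop faster than 0.4 m/s (height (world z) of lid below 0.03 m and linear speed of lid above 0.4 m/s).
It fails at once if the probe is rushed: over 0.12 m/s while its tip is in the groove away from the start point (12 mm round which it may be set in and lifted out faster) (x of probe_tip in the frame of chamber between -0.053 and 0.053 m and y of probe_tip in the frame of chamber between -0.069 and 0.069 m and z of probe_tip in the frame of chamber below 0.0455 m and not (x of probe_tip in the frame of chamber between -0.046 and -0.022 m and y of probe_tip in the frame of chamber between -0.012 and 0.012 m) and linear speed of probe above 0.12 m/s).
It fails at once if the probe is pressed on the chamber with more than 25 N (contact force between probe and chamber above 25 N).
It fails at once if the moisture dish, petri dish or timer is pushed more than 15 mm (distance of any of moisture_dish, petri_dish, timer from where it was at the start of the episode above 0.015 m).
It also fails if it takes over 72 s, if anything falls off the work surface, if the arm or the gripper's body presses on something with over 40 N, if the wrist force passes 120 N, or if a joint passes its speed limit or range.

## Working session

There is one attempt and no reset: what is moved stays moved. The work goes in short steps, Python scripts to look and compute and a tool call to move; the robot and the scene stay as the last step left them, time stands still between calls to the robot, and variables do not carry over. Pictures are saved under pics/ and viewed, at most 10 in all, crops included, and the job is handed in when it is done.

Besides the shell and the picture viewer there is one more tool, called after "Call:" as name(argument=value, ...) on one line, values as JSON. carry_out: Moves the arm, as the interface text tells. Its arguments: {"type":"object","properties":{"linear":{"type":"array"},"angular":{"type":"array"},"hand":{"type":"array"},"force":{"type":"number"}},"required":["linear","angular","hand"]}

```bash
mkdir -p pics; ls
python3 - <<'E'
from rig import manip
import cv2,json,numpy as np
np.set_printoptions(precision=4,suppress=True)
s=manip.get_state(); print(s)
for n in ["scene","top"]:
    im=manip.get_image(n); cv2.imwrite(f"pics/{n}0.png",im[:,:,::-1])
    p=manip.camera_params(n); print(n,{k:np.array(v) for k,v in p.items()})
print(manip.camera_params("wrist"))
E
```

```text
pics
{'clock': 0.0, 'qpos': array([ 1.109 ,  0.2766,  1.5062, -0.    ,  1.3607, -0.121 ]), 'qd': array([-0.0001,  0.0012, -0.0014,  0.0001,  0.0005, -0.0002]), 'effort': array([ -0.0026, -41.6767, -24.5804,  -0.0005,   0.0109,   0.    ]), 'position': array([0.1921, 0.5417, 0.4038]), 'ee_rot': array([-0.0003,  0.1696,  0.9855, -0.0009]), 'contact_force': array([0.9948, 0.3734, 0.3124]), 'moment': array([ 0.0092, -0.0303, -0.0298]), 'gripper_force': 0.0, 'width': 0.08539102858708135}
scene {'fx': array(497.8923), 'fy': array(497.8923), 'cx': array(314.8094), 'cy': array(200.041), 'view': array([[ 0.5821, -0.8131, -0.0059, -0.3101],
       [-0.5894, -0.4169, -0.6919,  0.3024],
       [ 0.5602,  0.4062, -0.7219,  1.31  ],
       [ 0.    ,  0.    ,  0.    ,  1.    ]])}
top {'fx': array(379.9128), 'fy': array(379.9128), 'cx': array(320.6844), 'cy': array(199.121), 'view': array([[-0.0301, -0.9995,  0.0016, -0.0444],
       [-0.9831,  0.0293, -0.1806,  0.4641],
       [ 0.1805, -0.007 , -0.9835,  1.4476],
       [ 0.    ,  0.    ,  0.    ,  1.    ]])}
{'fx': 308.15764612031245, 'fy': 308.15764612031245, 'cx': 317.00805468366184, 'cy': 199.6195965069641, 'hand_eye': array([[-0.    , -0.9516, -0.3073,  0.0786],
       [ 1.    , -0.0002,  0.0007, -0.0004],
       [-0.0007, -0.3073,  0.9516,  0.0309],
       [ 0.    ,  0.    ,  0.    ,  1.    ]])}
```

View pics/top0.png

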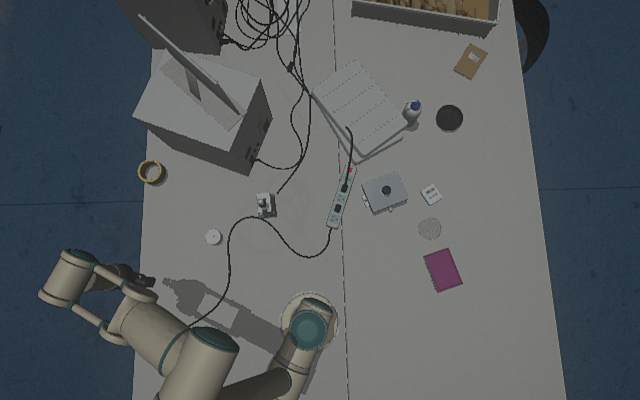

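View pics/scene0.png

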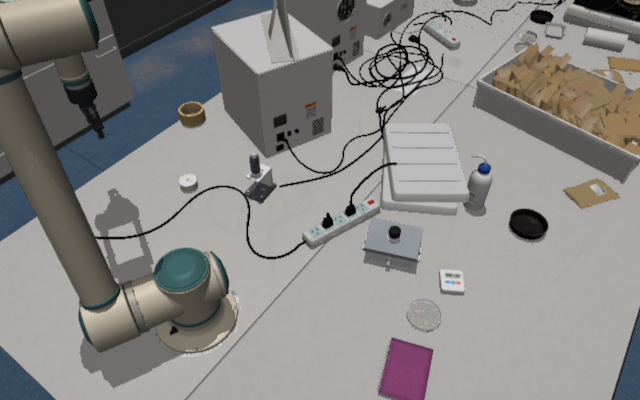

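The top view shows the chamber with lid near (385,192), cradle and probe near (265,205), timer (431,194), petri dish (430,229), moisture dish (213,237) and the strip near (341,200). The scene view shows the knob at about (395,232). I'll zoom in on both.

```bash
cat > h.py <<'E'
from rig import manip
import cv2,numpy as np
from scipy.spatial.transform import Rotation as R
np.set_printoptions(precision=4,suppress=True)
def cam(n,st=None):
    p=manip.camera_params(n)
    K=np.array([[p["fx"],0,p["cx"]],[0,p["fy"],p["cy"]],[0,0,1]])
    if n!="wrist": return K,np.linalg.inv(p["view"])
    T=np.eye(4); q=np.array(st["ee_rot"]); T[:3,:3]=R.from_quat(np.r_[q[1:],q[0]]).as_matrix(); T[:3,3]=st["position"]
    return K,T@p["hand_eye"]
def ray(KC,uv,z):
    K,C=KC; d=C[:3,:3]@np.linalg.inv(K)@np.r_[uv,1.]
    o=C[:3,3]; return o+d*(z-o[2])/d[2]
def proj(KC,P):
    K,C=KC; c=np.linalg.inv(C)@np.r_[P,1.]; v=K@c[:3]; return v[:2]/v[2]
def twoview(a,uva,b,uvb):
    A=[];y=[]
    for (K,C),uv in((a,uva),(b,uvb)):
        d=C[:3,:3]@np.linalg.inv(K)@np.r_[uv,1.]; d/=np.linalg.norm(d); M=np.eye(3)-np.outer(d,d); A.append(M); y.append(M@C[:3,3])
    return np.linalg.lstsq(np.vstack(A),np.hstack(y),rcond=None)[0]
E
python3 - <<'E'
import cv2,numpy as np
t=cv2.imread("pics/top0.png"); s=cv2.imread("pics/scene0.png")
f=lambda im,x,y:cv2.resize(im[y:y+70,x:x+95],(400,295),interpolation=cv2.INTER_CUBIC)
cv2.imwrite("pics/crop0.png",np.vstack([np.hstack([f(t,340,155),f(t,220,170)]),np.hstack([f(s,345,205),f(s,215,140)])]))
E
```

```text
(no output)
```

View pics/crop0.png

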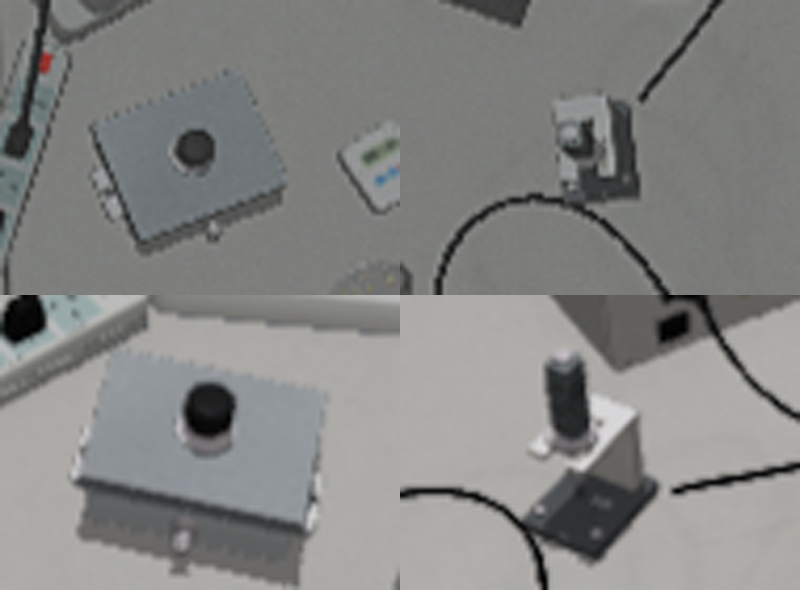

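Crops: the lid's corners in the top view are at crop (93,125), (232,70), (285,187), (140,245), with the port on the near side at (213,228). The knob is at top crop (195,149) and scene crop (208,410). The fork's column is on the far side, with the grip at scene crop (566,390).

Run:
```python
from h import *
T=cam("top");S=cam("scene");k=95/400
print("camtop",T[1][:3,3])
c=[ray(T,np.array([340,155])+k*np.array(p),.056) for p in[(93,125),(232,70),(285,187),(140,245)]]
for p in c: print(p)
print("centre",np.mean(c,0)); e=c[0]-c[1]+c[3]-c[2]; print("yaw",np.arctan2(e[1],e[0])-np.pi/2, [np.linalg.norm(c[i]-c[i-1]) for i in range(4)])
print("knob top",ray(T,np.array([340,155])+k*np.array([195,147]),.082), "two", twoview(T,np.array([340,155])+k*np.array([195,147]),S,np.array([345,205])+k*np.array([209,95])))
t=lambda x,y:np.array([220,170])+k*np.array([x-400,y]); s=lambda x,y:np.array([215,140])+k*np.array([x-400,y-295])
# base corners scene (z~0.008?)
for p in [(527,520),(600,560),(658,487)]: print("base",ray(S,s(*p),.008))
print("top base",ray(T,t(638,195),.008))
print("button two", twoview(T,t(572,130),S,s(567,353)))
print("fork corner scene",ray(S,s(640,408),.085),ray(S,s(532,450),.085),ray(S,s(598,397),.085))
print("fork top",[ray(T,t(*p),.085) for p in[(553,98),(608,95),(612,180)]])
for n,u in(("timer",(431,194)),("petri",(430,229)),("moist",(213,237)),("note",(425,255)),("strip",(333,228)),("strip2",(350,165))): print(n,ray(T,np.array(u),.01))
```

```text
camtop [ 0.1937 -0.0478  1.5077]
[ 0.5127 -0.2218  0.056 ]
[ 0.5614 -0.3545  0.056 ]
[ 0.4489 -0.3961  0.056 ]
[ 0.3989 -0.2593  0.056 ]
centre [ 0.4805 -0.3079  0.056 ]
yaw 0.35138588686902805 [np.float64(0.11980101896478605), np.float64(0.14129301120005297), np.float64(0.12000200652492544), np.float64(0.1456235342749101)]
knob top [ 0.4837 -0.3106  0.082 ] two [ 0.4807 -0.3081  0.1025]
base [0.4076 0.1871 0.008 ]
base [0.4074 0.1142 0.008 ]
base [0.4939 0.1276 0.008 ]
top base [0.4046 0.1192 0.008 ]
button two [0.44   0.1562 0.1691]
fork corner scene [0.494 0.139 0.085] [0.4121 0.1753 0.085 ] [0.4852 0.1728 0.085 ]
fork top [array([0.4848, 0.1869, 0.085 ]), array([0.4861, 0.137 , 0.085 ]), array([0.4081, 0.1339, 0.085 ])]
timer [ 0.4763 -0.5024  0.01  ]
petri [ 0.3356 -0.4868  0.01  ]
moist [0.3297 0.3695 0.01  ]
note [ 0.2347 -0.459   0.01  ]
strip [ 0.3511 -0.1037  0.01  ]
strip2 [ 0.6063 -0.1822  0.01  ]
```

Call:
carry_out(linear=[[0.036,-0.064,0],[0.036,-0.064,0],[0.036,-0.064,0],[0.036,-0.064,0],[0.036,-0.064,0],[0.036,-0.064,0],[0.036,-0.064,0],[0.036,-0.064,0]], angular=[[0,0,0.85],[0,0,0.85],[0,0,0.85],[0,0,0.85],[0,0,0.85],[0,0,0],[0,0,0],[0,0,0]], hand=[1,1,1,1,1,1,1,1])

```text
clock: 0.77
position: [0.3364, 0.2842, 0.4045]
ee_rot: [-0.0, 0.0, 1.0, -0.0]
contact_force: [1.1, -1.0, -0.0]
width: 0.0856
gripper_force: 0.0
```

Call:
carry_out(linear=[[0.036,-0.064,0],[0.036,-0.064,0],[0.036,-0.064,0],[0.036,-0.064,0],[0,0,0],[0,0,0],[0,0,0]], angular=[[0,0,0],[0,0,0],[0,0,0],[0,0,0],[0,0,0],[0,0,0],[0,0,0]], hand=[1,1,1,1,1,1,1])

```text
clock: 1.35
position: [0.4079, 0.1579, 0.4044]
ee_rot: [-0.001, 0.001, 1.0, 0.0]
contact_force: [-1.1, 0.2, -0.4]
width: 0.085
gripper_force: 0.0
```

Run:
```python
from h import *
s=manip.get_state(); im=manip.get_image("wrist"); cv2.imwrite("pics/w1.png",im[:,:,::-1]); np.save("w1.npy",np.r_[s["position"],s["ee_rot"]])
print(s["clock"],s["position"],s["ee_rot"],s["contact_force"])
```

```text
1.35 [0.4079 0.1579 0.4044] [-0.0007  0.0009  1.      0.0003] [-1.0617  0.152  -0.4441]
```

View pics/w1.png

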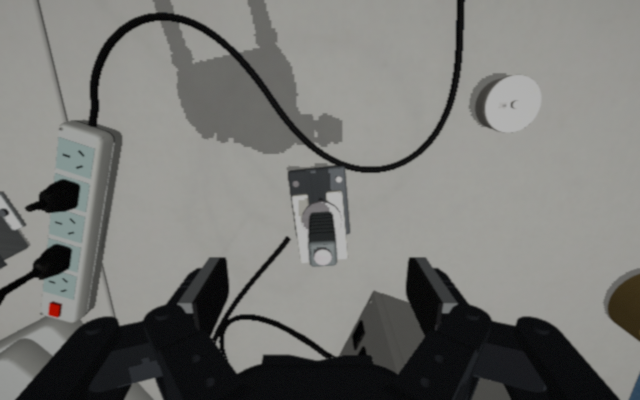

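Wrist view: the probe button is at about (323,256), the fork prongs' ends at row ~197, and the base's near edge runs (289,168) to (347,166). I'll zoom in for the yaw.

Run:
```python
import cv2
im=cv2.imread("pics/w1.png")[155:275,265:385]
cv2.imwrite("pics/w1c.png",cv2.resize(im,(600,600),interpolation=cv2.INTER_CUBIC))
```

```text
(no output)
```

View pics/w1c.png

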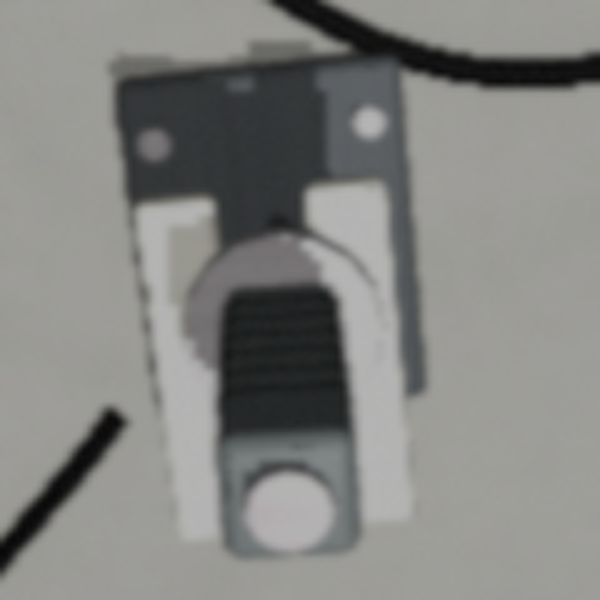

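Run:
```python
from h import *
v=np.load("w1.npy"); W=cam("wrist",{"position":v[:3],"ee_rot":v[3:]})
f=lambda x,y,z:ray(W,np.array([265,155])+np.array([x,y])/5-.4,z)
p=[f(*a,.085) for a in[(135,205),(217,196),(302,186),(383,179),(183,540),(412,517)]]
for a in p: print(a)
e=p[0]-p[3]; print("yaw front",np.arctan2(e[1],e[0])); yaw=0
L=p[4]-p[0];Rr=p[5]-p[3];print("yaw L/R",np.arctan2(L[1],L[0]),np.arctan2(Rr[1],Rr[0]))
m=(p[0]+p[1]+p[2]+p[3])/4; 
for y in(0.1,0.13,.08): print("seat",y,m+.026*np.array([np.cos(y),np.sin(y),0]))
print("button",f(289,510,.165))
g=[f(*a,.161) for a in[(226,435),(352,430),(357,548),(233,556)]]
print("grip",np.mean(g,0)); 
for i in range(4):
  e=g[i]-g[i-1]; print(np.linalg.norm(e),np.arctan2(e[1],e[0])%(np.pi/2))
```

```text
[0.4179 0.133  0.085 ]
[0.4161 0.1491 0.085 ]
[0.4141 0.1657 0.085 ]
[0.4127 0.1815 0.085 ]
[0.4917 0.1411 0.085 ]
[0.4864 0.1892 0.085 ]
yaw front -1.4641793356983868
yaw L/R 0.10937316428855114 0.10425152262713351
seat 0.1 [0.441  0.1599 0.085 ]
seat 0.13 [0.4409 0.1607 0.085 ]
seat 0.08 [0.4411 0.1594 0.085 ]
button [0.4416 0.1618 0.165 ]
grip [0.4408 0.1623 0.161 ]
0.020722652908449827 0.0435960330873888
0.01910660640725611 0.040955303209766036
0.020164933015659307 0.05457327348152218
0.01933457805940703 0.06989803557001406
```

Call:
carry_out(linear=[[0.008,-0.078,0],[0.008,-0.078,0],[0.008,-0.078,0],[0.008,-0.078,0],[0.008,-0.078,0],[0.008,-0.078,0],[0.008,-0.078,0],[0.008,-0.078,0]], angular=[[0,0,0],[0,0,0],[0,0,0],[0,0,0],[0,0,0],[0,0,0],[0,0,0],[0,0,0]], hand=[1,1,1,1,1,1,1,1])

```text
clock: 2.07
position: [0.4402, -0.1541, 0.4048]
ee_rot: [0.0, -0.001, 1.0, 0.0]
contact_force: [0.6, 0.3, 0.7]
width: 0.0856
gripper_force: 0.0
```

Call:
carry_out(linear=[[0.008,-0.078,0],[0.008,-0.078,0],[0.008,-0.078,0],[0.008,-0.078,0],[0,0,0],[0,0,0],[0,0,0]], angular=[[0,0,0],[0,0,0],[0,0,0],[0,0,0],[0,0,0],[0,0,0],[0,0,0]], hand=[1,1,1,1,1,1,1])

```text
clock: 2.65
position: [0.4567, -0.3085, 0.4042]
ee_rot: [-0.0, -0.0, 1.0, 0.001]
contact_force: [-0.7, 0.1, -0.4]
width: 0.0852
gripper_force: 0.0
```

Run:
```python
from h import *
s=manip.get_state(); im=manip.get_image("wrist"); cv2.imwrite("pics/w2.png",im[:,:,::-1]); np.save("w2.npy",np.r_[s["position"],s["ee_rot"]])
print(s["clock"],s["position"],s["ee_rot"],s["qpos"])
```

```text
2.65 [ 0.4567 -0.3085  0.4042] [-0.0005 -0.0004  1.      0.001 ] [-0.7207  0.2408  1.5554  0.0009  1.3474 -2.2926]
```

View pics/w2.png

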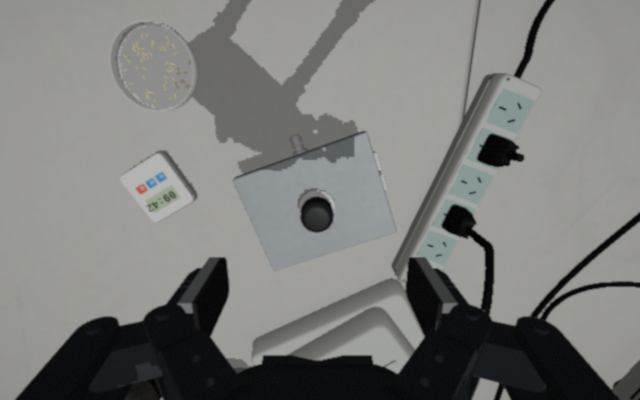

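The lid's corners are at (235,181), (365,132), (396,232) and (275,269), and the knob top is at (317,215). The port is at (297,145). There is clear worktop above the lid in the picture, toward the robot.

Run:
```python
from h import *
v=np.load("w2.npy"); W=cam("wrist",{"position":v[:3],"ee_rot":v[3:]})
c=[ray(W,np.array(p),.056) for p in[(234,180),(365,132),(396,232),(275,269)]]
print(np.mean(c,0),[np.linalg.norm(c[i]-c[i-1]) for i in range(4)])
for i in range(4): e=c[i]-c[i-1]; print(np.arctan2(e[1],e[0])%(np.pi/2))
im=cv2.imread("pics/w2.png"); m=(im[195:240,290:350].max(2)<60).astype(np.uint8)
k=max(cv2.findContours(m,0,2)[0],key=cv2.contourArea); (x,y),r=cv2.minEnclosingCircle(k); print(x+290,y+195,r)
print("knob",ray(W,np.array([x+290,y+195]),.088))
```

```text
[ 0.4876 -0.308   0.056 ] [np.float64(0.11377724994914634), np.float64(0.14531386886157152), np.float64(0.11707373912448), np.float64(0.14528175027546592)]
0.3503129479519216
0.3511179214580251
0.3497417919320947
0.32842616497933363
316.35840797424316 213.91592979431152 17.246187210083008
knob [ 0.4848 -0.3088  0.088 ]
```

Call:
carry_out(linear=[[0.056,0,0],[0,0,-0.067],[0,0,-0.067],[0,0,-0.067],[0,0,-0.067],[0,0,-0.05],[0,0,-0.02],[0,0,0]], angular=[[0,0,0],[0,0,0],[0,0,0],[0,0,0],[0,0,0],[0,0,0],[0,0,0],[0,0,0]], hand=[1,1,1,1,1,1,1,1])

```text
clock: 3.37
position: [0.4837, -0.3077, 0.2337]
ee_rot: [-0.002, -0.001, 1.0, 0.002]
contact_force: [-0.3, 0.2, 0.8]
width: 0.0857
gripper_force: 0.0
```

Call:
carry_out(linear=[[0,0,0],[0,0,0],[0,0,0],[0,0,0],[0,0,0],[0,0,0]], angular=[[0,0,0],[0,0,0],[0,0,0],[0,0,0],[0,0,0],[0,0,0]], hand=[0,0,0,0,0,0], force=50)

```text
clock: 3.87
position: [0.4846, -0.31, 0.2376]
ee_rot: [0.001, 0.001, 1.0, -0.0]
contact_force: [-0.8, 2.8, 6.3]
width: 0.0319
gripper_force: 49.2
```

Call:
carry_out(linear=[[0,0,0.02],[0,0,0.04],[0,0,0.05],[0,0,0.05],[-0.03,0.01,0],[-0.05,0.02,0],[-0.05,0.02,0],[-0.05,0.02,0]], angular=[[0,0,0],[0,0,0],[0,0,0],[0,0,0],[0,0,0],[0,0,0],[0,0,0],[0,0,0]], hand=[0,0,0,0,0,0,0,0])

```text
clock: 4.53
position: [0.393, -0.2746, 0.3163]
ee_rot: [-0.0, 0.0, 1.0, -0.0]
contact_force: [-0.3, -0.3, -2.0]
width: 0.0322
gripper_force: 50.1
```

Call:
carry_out(linear=[[-0.05,0.02,0],[-0.05,0.02,0],[-0.05,0.02,0],[-0.04,0.01,0],[-0.02,0.01,0],[0,0,-0.02],[0,0,-0.03],[0,0,-0.04]], angular=[[0,0,0],[0,0,0],[0,0,0],[0,0,0],[0,0,0],[0,0,0],[0,0,0],[0,0,0]], hand=[0,0,0,0,0,0,0,0])

```text
clock: 5.2
position: [0.2899, -0.236, 0.272]
ee_rot: [0.002, 0.001, 1.0, -0.002]
contact_force: [0.9, 0.4, -2.7]
width: 0.0318
gripper_force: 50.1
```

Call:
carry_out(linear=[[0,0,-0.04],[0,0,-0.04],[0,0,-0.03],[0,0,-0.02],[0,0,-0.01],[0,0,-0.005],[0,0,0],[0,0,0]], angular=[[0,0,0],[0,0,0],[0,0,0],[0,0,0],[0,0,0],[0,0,0],[0,0,0],[0,0,0]], hand=[0,0,0,0,0,0,0,0])

```text
clock: 5.87
position: [0.2896, -0.2355, 0.1987]
ee_rot: [0.0, 0.0, 1.0, -0.0]
contact_force: [-0.3, 0.3, -2.2]
width: 0.0319
gripper_force: 50.1
```

Call:
carry_out(linear=[[0,0,-0.002],[0,0,-0.002],[0,0,-0.002],[0,0,0]], angular=[[0,0,0],[0,0,0],[0,0,0],[0,0,0]], hand=[0,0,0,0])

```text
clock: 6.2
position: [0.2895, -0.2354, 0.1966]
ee_rot: [0.001, 0.0, 1.0, -0.001]
contact_force: [-2.2, 0.9, 12.9]
width: 0.0321
gripper_force: 51.5
```

Call:
carry_out(linear=[[0,0,0.002],[0,0,0],[0,0,0],[0,0,0],[0,0,0],[0,0,0.04],[0,0,0.08],[0,0,0.08]], angular=[[0,0,0],[0,0,0],[0,0,0],[0,0,0],[0,0,0],[0,0,0],[0,0,0],[0,0,0]], hand=[1,1,1,1,1,1,1,1])

```text
clock: 6.87
position: [0.2886, -0.2344, 0.2964]
ee_rot: [-0.002, 0.0, 1.0, 0.002]
contact_force: [1.4, -0.3, -0.6]
width: 0.0852
gripper_force: 0.0
```

Call:
carry_out(linear=[[0.02,-0.01,0.08],[0.07,-0.03,0.01],[0.07,-0.03,0],[0.07,-0.03,0],[0.07,-0.03,0],[0.04,-0.015,0],[0,0,0],[0,0,0]], angular=[[0,0,0],[0,0,0],[0,0,0],[0,0,0],[0,0,0],[0,0,0],[0,0,0],[0,0,0]], hand=[1,1,1,1,1,1,1,1])

```text
clock: 7.53
position: [0.4599, -0.3077, 0.3402]
ee_rot: [-0.001, -0.0, 1.0, 0.001]
contact_force: [-0.1, 0.6, 0.2]
width: 0.0858
gripper_force: 0.0
```

Run:
```python
from h import *
s=manip.get_state(); im=manip.get_image("wrist"); cv2.imwrite("pics/w3.png",im[:,:,::-1]); np.save("w3.npy",np.r_[s["position"],s["ee_rot"]])
print(s["clock"],s["position"],s["ee_rot"],s["qpos"])
t=manip.get_image("top"); cv2.imwrite("pics/t3.png",t[:,:,::-1])
a=cv2.resize(im[60:360,120:520,::-1],(800,600),interpolation=cv2.INTER_CUBIC); cv2.imwrite("pics/w3c.png",a)
```

```text
7.5333 [ 0.4599 -0.3077  0.3402] [-0.0008 -0.      1.      0.0007] [-0.7154  0.2882  1.6543 -0.0001  1.2012 -2.2863]
```

View pics/w3c.png

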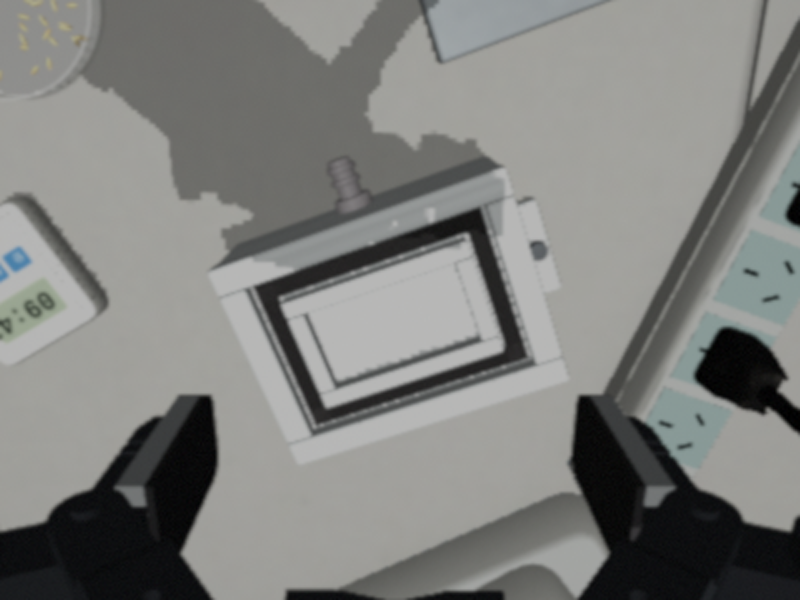

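The lid is off. The chamber rim's corners are at crop (211,272), (503,170), (568,378), (298,463). The dark strip's outer corners are near (255,287), (482,207), (530,360), (313,430).

Run:
```python
from h import *
v=np.load("w3.npy"); W=cam("wrist",{"position":v[:3],"ee_rot":v[3:]})
f=lambda p,z:ray(W,np.array([120,60])+np.array(p)/2-.25,z)
model=np.array([[-53,-69],[-53,69],[53,69],[53,-69]])/1000
def fit(px,z,mod):
    c=np.array([f(p,z)[:2] for p in px]); mc=c.mean(0); H=mod.T@(c-mc)
    th=np.arctan2(H[0,1]-H[1,0],H[0,0]+H[1,1]); Rm=np.array([[np.cos(th),-np.sin(th)],[np.sin(th),np.cos(th)]])
    print(mc,th,"res mm",(c-mc-mod@Rm.T)*1000); return mc,th
a=fit([(211,272),(503,168),(568,378),(298,464)],.05,model)
fit([(255,287),(482,207),(530,360),(313,430)],.042,np.array([[-40,-56],[-40,56],[40,56],[40,-56]])/1000)
p,t=a
for q in[(-34,0),(-34,50),(34,50),(34,-50),(-34,-50)]:
    x=np.array(q)/1000; print(q,p+np.array([np.cos(t)*x[0]-np.sin(t)*x[1],np.sin(t)*x[0]+np.cos(t)*x[1]]))
```

```text
[ 0.487 -0.308] 0.34414095709053233 res mm [[ 0.4425  2.4884]
 [ 1.6022 -1.3003]
 [-0.9518 -1.4899]
 [-1.0929  0.3018]]
[ 0.4891 -0.3079] 0.3386394518578313 res mm [[ 0.5464  2.596 ]
 [ 0.7685 -0.8034]
 [-0.9714 -1.3168]
 [-0.3435 -0.4758]]
(-34, 0) [ 0.455  -0.3195]
(-34, 50) [ 0.4382 -0.2724]
(34, 50) [ 0.5022 -0.2495]
(34, -50) [ 0.5359 -0.3436]
(-34, -50) [ 0.4719 -0.3666]
```

View pics/t3.png

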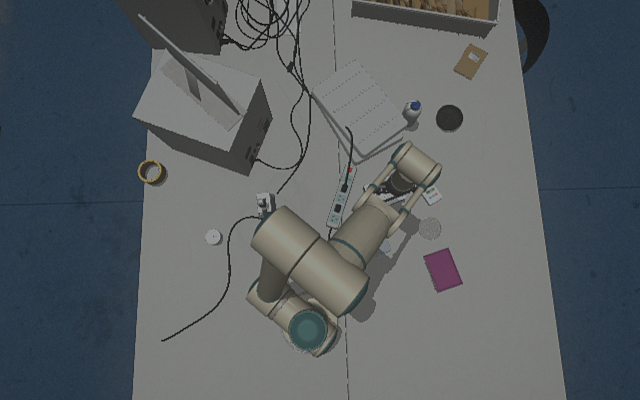

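The top view shows the lid lying flat on clear worktop between chamber and robot, partly under the arm near (388,243). The dishes and timer are undisturbed. Next is the probe.

Call:
carry_out(linear=[[0,0.03,0.07],[0,0.06,0.05],[-0.003,0.077,0],[-0.003,0.077,0],[-0.003,0.077,0],[-0.003,0.077,0],[-0.003,0.077,0],[-0.003,0.077,0]], angular=[[0,0,0.8],[0,0,0],[0,0,0],[0,0,0],[0,0,0],[0,0,0],[0,0,0],[0,0,0]], hand=[1,1,1,1,1,1,1,1])

```text
clock: 8.3
position: [0.4479, -0.0299, 0.4014]
ee_rot: [-0.0, -0.031, 1.0, 0.0]
contact_force: [-0.0, 1.2, 0.4]
width: 0.0852
gripper_force: 0.0
```

Call:
carry_out(linear=[[-0.004,0.077,0],[-0.004,0.077,0],[-0.004,0.077,0],[-0.004,0.077,0],[-0.004,0.077,0],[0,0,0],[0,0,0]], angular=[[0,0,0],[0,0,0],[0,0,0],[0,0,0],[0,0,0],[0,0,0],[0,0,0]], hand=[1,1,1,1,1,1,1])

```text
clock: 8.88
position: [0.4384, 0.1621, 0.4012]
ee_rot: [-0.0, -0.034, 0.999, -0.0]
contact_force: [-0.5, -1.3, -0.7]
width: 0.0853
gripper_force: 0.0
```

Call:
carry_out(linear=[[0.006,-0.001,-0.04],[0,0,-0.06],[0,0,-0.06],[0,0,-0.05],[0,0,-0.026],[0,0,0]], angular=[[0,0,0],[0,0,0],[0,0,0],[0,0,0],[0,0,0],[0,0,0]], hand=[1,1,1,1,1,1])

```text
clock: 9.38
position: [0.4412, 0.1582, 0.2804]
ee_rot: [-0.004, -0.03, 1.0, -0.001]
contact_force: [-0.3, -0.1, -0.6]
width: 0.0854
gripper_force: 0.0
```

Call:
carry_out(linear=[[0,0,0],[0,0,0],[0,0,0],[0,0,0],[0,0,0],[0,0,0],[0,0,0]], angular=[[0,0,0],[0,0,0],[0,0,0],[0,0,0],[0,0,0],[0,0,0],[0,0,0]], hand=[0,0,0,0,0,0,0], force=60)

```text
clock: 9.97
position: [0.4435, 0.1606, 0.2842]
ee_rot: [0.001, -0.032, 0.999, 0.0]
contact_force: [-0.9, 0.3, 6.4]
width: 0.0211
gripper_force: 62.0
```

Run:
```python
from h import *
s=manip.get_state(); im=manip.get_image("wrist"); cv2.imwrite("pics/w4.png",im[:,:,::-1])
print(s["clock"],s["position"],s["ee_rot"],s["qpos"],s["contact_force"],s["moment"])
```

```text
9.9667 [0.4435 0.1606 0.2842] [ 0.001  -0.0317  0.9995  0.0002] [ 0.1997  0.2269  1.9045  0.0001  1.0082 -1.4345] [-0.9354  0.29    6.3601] [-0.0639  0.1449 -0.0453]
```

View pics/w4.png

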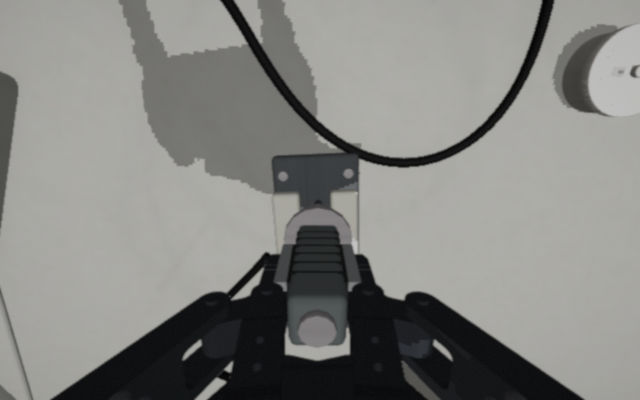

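The grip is between the pads, with the button at (318,328) and the collar on the fork.

Run:
```python
from h import *
s=manip.get_state(); W=cam("wrist",s)
print(s["position"]); b=ray(W,np.array([318,328.]),.165); print(b)
q=s["ee_rot"]; M=R.from_quat(np.r_[q[1:],q[0]]).as_matrix(); print("tool frame",M.T@(b-s["position"]))
```

```text
[0.4435 0.1606 0.2842]
[0.4405 0.1604 0.165 ]
tool frame [ 0.0033 -0.0001  0.1192]
```

Call:
carry_out(linear=[[0,0,0.02],[0,0,0.04],[0,0,0.06],[0,0,0.06],[0,0,0.06],[0,0,0.07],[0,0,0.05],[0,0,0]], angular=[[0,0,0],[0,0,0],[0,0,0],[0,0,0],[0,0,0],[0,0,0],[0,0,0],[0,0,0]], hand=[0,0,0,0,0,0,0,0])

```text
clock: 10.68
position: [0.4441, 0.1608, 0.4685]
ee_rot: [0.005, -0.032, 0.999, 0.001]
contact_force: [0.9, 0.0, -2.9]
width: 0.0214
gripper_force: 61.3
```

Call:
carry_out(linear=[[0.002,-0.04,0.01],[0.002,-0.07,0],[0.002,-0.075,0],[0.002,-0.075,0],[0.002,-0.075,0],[0.002,-0.075,0],[0.002,-0.075,0],[0.002,-0.075,0]], angular=[[0,0,0],[0,0,0],[0,0,0],[0,0,0],[0,0,0],[0,0,0],[0,0,0],[0,0,0]], hand=[0,0,0,0,0,0,0,0])

```text
clock: 11.35
position: [0.4505, -0.1211, 0.4667]
ee_rot: [-0.001, -0.032, 0.999, 0.001]
contact_force: [-0.0, 0.1, -1.6]
width: 0.0214
gripper_force: 61.2
```

Call:
carry_out(linear=[[0.002,-0.075,0],[0.002,-0.075,0],[0.002,-0.075,0],[0.002,-0.075,0],[0.002,-0.06,0],[0.002,-0.04,0],[0,0,0],[0,0,0]], angular=[[0,0,0],[0,0,0],[0,0,0],[0,0,0],[0,0,0],[0,0,0],[0,0,0],[0,0,0]], hand=[0,0,0,0,0,0,0,0])

```text
clock: 12.02
position: [0.457, -0.3204, 0.466]
ee_rot: [-0.001, -0.031, 1.0, 0.002]
contact_force: [0.2, -0.1, -1.8]
width: 0.0216
gripper_force: 61.3
```

Run:
```python
from h import *
for i in range(4):
    s=manip.get_state(); print(s["clock"],s["position"],s["ee_rot"],s["contact_force"]); im=manip.get_image("wrist")
print(s["qpos"])
cv2.imwrite("pics/w5.png",im[:,:,::-1])
```

```text
12.0167 [ 0.457  -0.3204  0.466 ] [-0.0014 -0.0307  0.9995  0.0016] [ 0.1649 -0.1438 -1.819 ]
12.0667 [ 0.457  -0.3194  0.4665] [-0.0012 -0.0313  0.9995  0.0016] [-0.7811  0.2082 -1.9397]
12.1167 [ 0.457  -0.3188  0.467 ] [-0.0009 -0.0318  0.9995  0.0013] [-0.2552  0.1135 -0.552 ]
12.1667 [ 0.4571 -0.3185  0.4675] [-0.0006 -0.032   0.9995  0.0009] [ 0.0594 -0.5741 -1.0637]
[-0.7336  0.2209  1.427   0.0005  1.4959 -2.3686]
```

Call:
carry_out(linear=[[0.002,0,-0.05],[0,0,-0.07],[0,0,-0.07],[0,0,-0.06],[0,0,-0.03],[0,0,-0.02],[0,0,0],[0,0,0]], angular=[[0,0,0],[0,0,0],[0,0,0],[0,0,0],[0,0,0],[0,0,0],[0,0,0],[0,0,0]], hand=[0,0,0,0,0,0,0,0])

```text
clock: 12.88
position: [0.4586, -0.3192, 0.3188]
ee_rot: [0.0, -0.032, 0.999, -0.0]
contact_force: [-0.1, 1.0, -1.3]
width: 0.0213
gripper_force: 61.1
```

Run:
```python
from h import *
for i in range(3):
    s=manip.get_state(); print(s["clock"],s["position"],s["ee_rot"],s["contact_force"]); im=manip.get_image("wrist")
sc=manip.get_image("scene")
np.save("w6.npy",np.r_[s["position"],s["ee_rot"]])
cv2.imwrite("pics/w6.png",im[:,:,::-1]);cv2.imwrite("pics/s6.png",sc[:,:,::-1])
a=cv2.resize(im[100:300,220:420],(400,400),interpolation=cv2.INTER_CUBIC);b=cv2.resize(sc[190:290,345:445],(400,400),interpolation=cv2.INTER_CUBIC)
cv2.imwrite("pics/c6.png",np.hstack([a,b])[:,:,::-1])
```

```text
12.8833 [ 0.4586 -0.3192  0.3188] [ 0.0003 -0.032   0.9995 -0.0002] [-0.1016  0.9764 -1.3283]
12.9333 [ 0.4588 -0.3195  0.3196] [ 0.001  -0.0319  0.9995 -0.0009] [ 0.1903 -0.2404 -0.9559]
12.9833 [ 0.4589 -0.3197  0.32  ] [ 0.0013 -0.0319  0.9995 -0.0012] [-0.5958  0.0875 -2.0849]
```

View pics/c6.png

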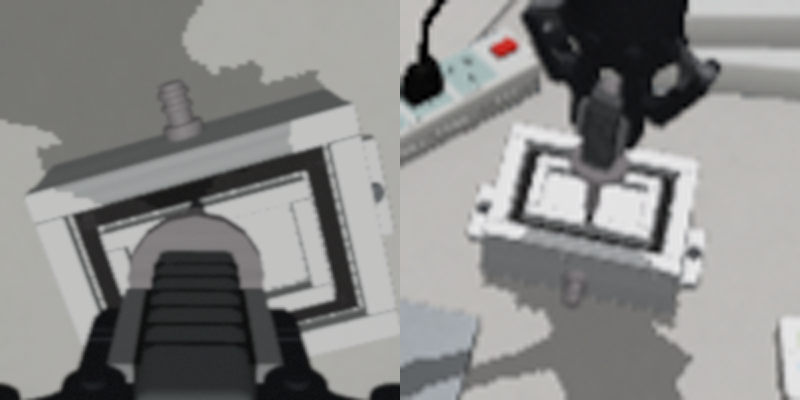

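Left (wrist): the tip is at about (195,207) over the dark strip, with rim corners at (27,197) and (355,103). Right (scene): the tip is at about (593,222), above the near strip, in line with the port at (572,288).

Run:
```python
from h import *
v=np.load("w6.npy"); W=cam("wrist",{"position":v[:3],"ee_rot":v[3:]}); S=cam("scene")
w=lambda p,z:ray(W,np.array([220,100])+np.array(p)/2-.25,z)
a,b=w((27,197),.05),w((355,103),.05); print(a,b,np.linalg.norm(a-b)); u=(b-a)/np.linalg.norm(b-a); n=np.array([u[1],-u[0],0]); print("yaw",np.arctan2(n[1],n[0]))
t=w((195,209),.057); print("tip wrist",t,"along from mid",(t-(a+b)/2)@u,"in",(t-a)@n)
sp=lambda p:np.array([345,190])+(np.array(p)-[400,0])/4-.4
print("tip scene",ray(S,sp((593,222)),.057))
c=[ray(S,sp(p),.05) for p in[(690,250),(477,222),(515,125),(700,163)]]
for x in c:print(x)
print("pred tip", v[:3]+np.array([-.0025,0,-.263]))
```

```text
[ 0.4613 -0.3889  0.05  ] [ 0.4148 -0.2611  0.05  ] 0.1359540907955371
yaw 0.34957804733265796
tip wrist [ 0.4597 -0.3204  0.057 ] along from mid -0.003100329132087535 in 0.021914960682288
tip scene [ 0.4596 -0.3218  0.057 ]
[ 0.4821 -0.3869  0.05  ]
[ 0.4176 -0.2529  0.05  ]
[ 0.5115 -0.2278  0.05  ]
[ 0.5573 -0.3559  0.05  ]
pred tip [ 0.4564 -0.3197  0.057 ]
```

Call:
carry_out(linear=[[-0.005,0.002,-0.006],[0,0,-0.006],[0,0,-0.006],[0,0,-0.006],[0,0,0]], angular=[[0,0,0],[0,0,0],[0,0,0],[0,0,0],[0,0,0]], hand=[0,0,0,0,0])

```text
clock: 13.5
position: [0.4554, -0.3184, 0.3054]
ee_rot: [-0.001, -0.032, 1.0, 0.001]
contact_force: [0.0, -0.0, -1.8]
width: 0.0214
gripper_force: 61.1
```

Call:
carry_out(linear=[[0,0,-0.006],[0,0,-0.002],[0,0,0]], angular=[[0,0,0],[0,0,0],[0,0,0]], hand=[0,0,0])

```text
clock: 13.75
position: [0.4557, -0.3186, 0.3021]
ee_rot: [-0.0, -0.032, 1.0, 0.0]
contact_force: [-0.1, 0.7, 0.9]
width: 0.0212
gripper_force: 61.6
```

Call:
carry_out(linear=[[-0.0028,0.0078,0],[-0.0028,0.0078,0],[-0.0028,0.0078,0],[-0.0028,0.0078,0],[-0.0028,0.0078,0],[-0.0028,0.0078,0]], angular=[[0,0,0],[0,0,0],[0,0,0],[0,0,0],[0,0,0],[0,0,0]], hand=[0,0,0,0,0,0])

```text
clock: 14.25
position: [0.4472, -0.2948, 0.3025]
ee_rot: [0.0, -0.032, 0.999, -0.0]
contact_force: [1.0, -0.8, -0.2]
width: 0.0215
gripper_force: 61.5
```

Call:
carry_out(linear=[[-0.0028,0.0078,-0.001],[-0.0028,0.0078,0],[-0.0028,0.0078,0],[-0.0028,0.0078,0],[-0.0028,0.0078,0],[-0.0028,0.0078,0],[0,0,0]], angular=[[0,0,0],[0,0,0],[0,0,0],[0,0,0],[0,0,0],[0,0,0],[0,0,0]], hand=[0,0,0,0,0,0,0])

```text
clock: 14.83
position: [0.4385, -0.2708, 0.3017]
ee_rot: [-0.0, -0.032, 0.999, 0.001]
contact_force: [0.2, -0.8, 0.6]
width: 0.0216
gripper_force: 61.5
```

Run:
```python
from h import *
for i in range(2):
    s=manip.get_state(); print(s["clock"],s["position"],s["contact_force"]); im=manip.get_image("wrist")
sc=manip.get_image("scene")
a=cv2.resize(im[100:300,220:420],(400,400),interpolation=cv2.INTER_CUBIC);b=cv2.resize(sc[190:290,345:445],(400,400),interpolation=cv2.INTER_CUBIC)
cv2.imwrite("pics/c7.png",np.hstack([a,b])[:,:,::-1])
```

```text
14.8333 [ 0.4385 -0.2708  0.3017] [ 0.1675 -0.798   0.5591]
14.8833 [ 0.4386 -0.271   0.3016] [ 0.1352 -0.6189  0.2708]
```

View pics/c7.png

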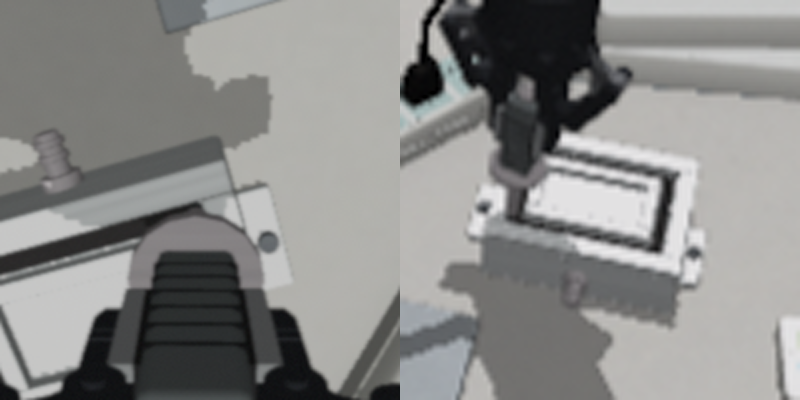

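The tip is in the groove at the first corner, and lateral forces are low. I'll continue along the second side using the force readings only.

Call:
carry_out(linear=[[0.008,0.0029,0],[0.008,0.0029,0],[0.008,0.0029,0],[0.008,0.0029,0],[0.008,0.0029,0],[0.008,0.0029,0],[0.008,0.0029,0],[0.008,0.0029,0]], angular=[[0,0,0],[0,0,0],[0,0,0],[0,0,0],[0,0,0],[0,0,0],[0,0,0],[0,0,0]], hand=[0,0,0,0,0,0,0,0])

```text
clock: 15.65
position: [0.4714, -0.26, 0.3017]
ee_rot: [-0.0, -0.032, 0.999, 0.0]
contact_force: [-2.2, -0.7, -0.0]
width: 0.0213
gripper_force: 61.6
```

Call:
carry_out(linear=[[0.008,0.0029,0],[0.008,0.0029,0],[0.008,0.0029,0],[0.008,0.0029,0],[0.008,0.0029,0],[0.008,0.0029,0],[0.008,0.0029,0],[0.006,0.0022,0]], angular=[[0,0,0],[0,0,0],[0,0,0],[0,0,0],[0,0,0],[0,0,0],[0,0,0],[0,0,0]], hand=[0,0,0,0,0,0,0,0])

```text
clock: 16.32
position: [0.5024, -0.2487, 0.3017]
ee_rot: [0.0, -0.032, 0.999, 0.0]
contact_force: [-1.5, -0.7, 0.6]
width: 0.0212
gripper_force: 61.5
```

Call:
carry_out(linear=[[0.0028,-0.0078,0],[0.0028,-0.0078,0],[0.0028,-0.0078,0],[0.0028,-0.0078,0],[0.0028,-0.0078,0],[0.0028,-0.0078,0],[0.0028,-0.0078,0],[0.0028,-0.0078,0]], angular=[[0,0,0],[0,0,0],[0,0,0],[0,0,0],[0,0,0],[0,0,0],[0,0,0],[0,0,0]], hand=[0,0,0,0,0,0,0,0])

```text
clock: 16.98
position: [0.5131, -0.2806, 0.3017]
ee_rot: [-0.0, -0.031, 1.0, 0.0]
contact_force: [-0.4, 2.4, -0.2]
width: 0.0212
gripper_force: 61.4
```

Call:
carry_out(linear=[[0.0028,-0.0078,0],[0.0028,-0.0078,0],[0.0028,-0.0078,0],[0.0028,-0.0078,0],[0.0028,-0.0078,0],[0.0028,-0.0078,0],[0.0028,-0.0078,0],[0.0028,-0.0078,0]], angular=[[0,0,0],[0,0,0],[0,0,0],[0,0,0],[0,0,0],[0,0,0],[0,0,0],[0,0,0]], hand=[0,0,0,0,0,0,0,0])

```text
clock: 17.65
position: [0.5244, -0.3117, 0.3017]
ee_rot: [0.0, -0.032, 1.0, 0.0]
contact_force: [-0.1, 1.7, -1.0]
width: 0.021
gripper_force: 61.4
```

Call:
carry_out(linear=[[0.0028,-0.0078,-0.001],[0.0028,-0.0078,0],[0.0028,-0.0078,0],[0.0028,-0.0078,0],[0.0028,-0.0078,0],[0.0028,-0.0078,0],[0.0028,-0.0078,0],[0.0028,-0.0078,0]], angular=[[0,0,0],[0,0,0],[0,0,0],[0,0,0],[0,0,0],[0,0,0],[0,0,0],[0,0,0]], hand=[0,0,0,0,0,0,0,0])

```text
clock: 18.32
position: [0.5356, -0.3429, 0.3012]
ee_rot: [0.0, -0.032, 1.0, 0.0]
contact_force: [-0.7, 2.5, -0.3]
width: 0.0214
gripper_force: 61.4
```

Call:
carry_out(linear=[[0,0,0],[-0.008,-0.0029,0],[-0.008,-0.0029,0],[-0.008,-0.0029,0],[-0.008,-0.0029,0],[-0.008,-0.0029,0],[-0.008,-0.0029,0],[-0.008,-0.0029,0]], angular=[[0,0,0],[0,0,0],[0,0,0],[0,0,0],[0,0,0],[0,0,0],[0,0,0],[0,0,0]], hand=[0,0,0,0,0,0,0,0])

```text
clock: 18.98
position: [0.507, -0.3527, 0.3013]
ee_rot: [0.0, -0.032, 1.0, 0.0]
contact_force: [1.6, 1.7, 0.3]
width: 0.0214
gripper_force: 61.4
```

Call:
carry_out(linear=[[-0.008,-0.0029,0],[-0.008,-0.0029,0],[-0.008,-0.0029,0],[-0.008,-0.0029,0],[-0.008,-0.0029,0],[-0.008,-0.0029,0],[-0.008,-0.0029,0],[-0.008,-0.0029,0]], angular=[[0,0,0],[0,0,0],[0,0,0],[0,0,0],[0,0,0],[0,0,0],[0,0,0],[0,0,0]], hand=[0,0,0,0,0,0,0,0])

```text
clock: 19.65
position: [0.4751, -0.3644, 0.3012]
ee_rot: [0.0, -0.032, 1.0, 0.0]
contact_force: [2.3, 1.2, 0.3]
width: 0.0211
gripper_force: 61.4
```

Call:
carry_out(linear=[[-0.005,-0.0025,0],[0,0,0],[-0.0028,0.0078,0],[-0.0028,0.0078,0],[-0.0028,0.0078,0],[-0.0028,0.0078,0],[-0.0028,0.0078,0],[-0.0028,0.0078,0]], angular=[[0,0,0],[0,0,0],[0,0,0],[0,0,0],[0,0,0],[0,0,0],[0,0,0],[0,0,0]], hand=[0,0,0,0,0,0,0,0])

```text
clock: 20.32
position: [0.4646, -0.3417, 0.3013]
ee_rot: [0.0, -0.032, 0.999, -0.0]
contact_force: [1.3, -2.2, 0.0]
width: 0.021
gripper_force: 61.6
```

Call:
carry_out(linear=[[-0.0028,0.0078,0],[-0.0028,0.0078,0],[-0.0028,0.0078,0],[-0.0028,0.0078,0],[-0.0028,0.0078,0],[-0.0028,0.0078,0],[0,0,0],[0,0,0]], angular=[[0,0,0],[0,0,0],[0,0,0],[0,0,0],[0,0,0],[0,0,0],[0,0,0],[0,0,0]], hand=[0,0,0,0,0,0,0,0])

```text
clock: 20.98
position: [0.4556, -0.3173, 0.3007]
ee_rot: [-0.001, -0.031, 1.0, 0.002]
contact_force: [-1.3, 1.1, 0.4]
width: 0.0214
gripper_force: 61.5
```

Call:
carry_out(linear=[[0,0,0.02],[0,0,0.05],[0,0,0.07],[0,0,0.08],[0,0,0.07],[0,0,0.045],[-0.002,0.04,0],[-0.002,0.07,0]], angular=[[0,0,0],[0,0,0],[0,0,0],[0,0,0],[0,0,0],[0,0,0],[0,0,0],[0,0,0]], hand=[0,0,0,0,0,0,0,0])

```text
clock: 21.65
position: [0.4545, -0.266, 0.4705]
ee_rot: [0.001, -0.03, 1.0, -0.002]
contact_force: [1.9, 0.8, -2.2]
width: 0.0211
gripper_force: 61.2
```

Call:
carry_out(linear=[[-0.002,0.075,0],[-0.002,0.075,0],[-0.002,0.075,0],[-0.002,0.075,0],[-0.002,0.075,0],[-0.002,0.075,0],[-0.002,0.075,0],[-0.002,0.075,0]], angular=[[0,0,0],[0,0,0],[0,0,0],[0,0,0],[0,0,0],[0,0,0],[0,0,0],[0,0,0]], hand=[0,0,0,0,0,0,0,0])

```text
clock: 22.32
position: [0.4453, 0.0379, 0.469]
ee_rot: [-0.0, -0.031, 1.0, -0.0]
contact_force: [1.0, 1.1, -0.8]
width: 0.0212
gripper_force: 61.2
```

Call:
carry_out(linear=[[-0.002,0.075,0],[-0.002,0.075,0],[0,0.06,0],[0,0.03,0],[0,0,0],[0,0,0],[0,0,0],[0,0,0]], angular=[[0,0,0],[0,0,0],[0,0,0],[0,0,0],[0,0,0],[0,0,0],[0,0,0],[0,0,0]], hand=[0,0,0,0,0,0,0,0])

```text
clock: 22.98
position: [0.4442, 0.1552, 0.4687]
ee_rot: [-0.0, -0.031, 1.0, -0.0]
contact_force: [0.2, 0.1, -1.9]
width: 0.0214
gripper_force: 61.2
```

Run:
```python
from h import *
for i in range(6):
    s=manip.get_state(); print(s["clock"],s["position"],s["ee_rot"],s["contact_force"]); im=manip.get_image("wrist")
```

```text
22.9833 [0.4442 0.1552 0.4687] [-0.0002 -0.0309  0.9995 -0.0004] [ 0.198   0.1206 -1.872 ]
23.0333 [0.4443 0.1552 0.4687] [-0.0001 -0.0307  0.9995 -0.0003] [ 0.2508 -0.4781 -2.3699]
23.0833 [0.4443 0.1552 0.4688] [-0.0001 -0.0306  0.9995 -0.0002] [-0.1431 -0.7603 -1.5271]
23.1333 [0.4443 0.1553 0.4688] [-0.     -0.0307  0.9995 -0.0001] [ 0.1543  0.0116 -1.2633]
23.1833 [0.4443 0.1554 0.4688] [ 0.     -0.0308  0.9995 -0.0001] [ 0.0372 -0.4676 -1.2344]
23.2333 [0.4443 0.1556 0.4688] [-0.     -0.0309  0.9995 -0.    ] [ 0.2982  0.2406 -1.6531]
```

Call:
carry_out(linear=[[-0.001,0.0105,0],[0,0,-0.04],[0,0,-0.07],[0,0,-0.07],[0,0,-0.07],[0,0,-0.06],[0,0,-0.03],[0,0,0]], angular=[[0,0,0],[0,0,0],[0,0,0],[0,0,0],[0,0,0],[0,0,0],[0,0,0],[0,0,0]], hand=[0,0,0,0,0,0,0,0])

```text
clock: 23.95
position: [0.4421, 0.1615, 0.2952]
ee_rot: [-0.004, -0.032, 0.999, -0.001]
contact_force: [-0.6, 0.4, -1.9]
width: 0.0211
gripper_force: 61.2
```

Call:
carry_out(linear=[[0,0,-0.01],[0,0,-0.006],[0,0,-0.002],[0,0,0],[0,0,0]], angular=[[0,0,0],[0,0,0],[0,0,0],[0,0,0],[0,0,0]], hand=[0,0,0,0,0])

```text
clock: 24.37
position: [0.4441, 0.1616, 0.2907]
ee_rot: [0.001, -0.032, 1.0, 0.0]
contact_force: [0.4, 0.1, -1.1]
width: 0.0214
gripper_force: 61.2
```

Call:
carry_out(linear=[[0,-0.001,-0.003],[0,0,-0.003],[0,0,-0.003],[0,0,0],[0,0,0]], angular=[[0,0,0],[0,0,0],[0,0,0],[0,0,0],[0,0,0]], hand=[0,0,0,0,0])

```text
clock: 24.78
position: [0.4436, 0.161, 0.2851]
ee_rot: [-0.0, -0.032, 1.0, 0.0]
contact_force: [0.5, -0.3, -1.9]
width: 0.0216
gripper_force: 61.2
```

Call:
carry_out(linear=[[0,0,-0.002],[0,0,0],[0,0,0]], angular=[[0,0,0],[0,0,0],[0,0,0]], hand=[0,0,0])

```text
clock: 25.03
position: [0.4438, 0.1611, 0.2842]
ee_rot: [0.0, -0.032, 0.999, 0.0]
contact_force: [-0.1, -0.3, -1.6]
width: 0.0215
gripper_force: 61.2
```

Call:
carry_out(linear=[[0,0,-0.002],[0,0,-0.002],[0,0,0],[0,0,0]], angular=[[0,0,0],[0,0,0],[0,0,0],[0,0,0]], hand=[0,0,0,0])

```text
clock: 25.37
position: [0.4437, 0.1611, 0.2841]
ee_rot: [0.001, -0.032, 0.999, 0.0]
contact_force: [-4.3, -0.4, 12.8]
width: 0.0213
gripper_force: 63.1
```

Call:
carry_out(linear=[[0,0,0.002],[0,0,0],[0,0,0],[0,0,0],[0,0,0],[0,0,0],[0,0,0.03],[0,0,0.05]], angular=[[0,0,0],[0,0,0],[0,0,0],[0,0,0],[0,0,0],[0,0,0],[0,0,0],[0,0,0]], hand=[1,1,1,1,1,1,1,1])

```text
clock: 26.03
position: [0.4426, 0.1608, 0.3212]
ee_rot: [-0.003, -0.032, 0.999, -0.001]
contact_force: [0.4, -0.0, -0.4]
width: 0.0854
gripper_force: 0.0
```

Call:
carry_out(linear=[[0,0,0.07],[0,0,0.07],[-0.03,0,0.02],[-0.03,0,0],[0,0,0],[0,0,0]], angular=[[0,0,0],[0,0,0],[0,0,0],[0,0,0],[0,0,0],[0,0,0]], hand=[1,1,1,1,1,1])

```text
clock: 26.53
position: [0.4124, 0.1609, 0.402]
ee_rot: [-0.001, -0.032, 0.999, -0.0]
contact_force: [0.1, -0.8, 0.5]
width: 0.0854
gripper_force: 0.0
```

Run:
```python
from h import *
s=manip.get_state(); im=manip.get_image("wrist"); W=cam("wrist",s); print(s["clock"],s["position"],s["width"])
cv2.imwrite("pics/w8.png",im[:,:,::-1])
# predicted pixel of button top, and bright round blob near it
for P in [(.441,.161,.165),(.441,.161,.088)]: print(proj(W,np.array(P)))
u,v=proj(W,np.array([.441,.161,.165])).astype(int); g=cv2.cvtColor(im,cv2.COLOR_RGB2GRAY)[v-20:v+20,u-20:u+20]
m=(g>150).astype(np.uint8); n,l,st,c=cv2.connectedComponentsWithStats(m)
for i in range(1,n):
    if st[i,4]>30: q=c[i]+[u-20,v-20]; print(st[i],q,ray(W,q,.165))
b=cv2.imread("pics/w1.png"); print([ (im[::,:,::-1][y,x]).tolist() for x,y in [(u,v),(u,v-8)]])
t=manip.get_image("top"); t0=cv2.imread("pics/top0.png")[:,:,::-1]
d=cv2.absdiff(t,t0).max(2)
for n_,(x,y) in dict(timer=(431,194),petri=(430,229),moist=(213,237),cradle=(265,205)).items(): print(n_,d[y-14:y+14,x-14:x+14].mean(), (d[y-14:y+14,x-14:x+14]>50).sum())
```

```text
26.5333 [0.4124 0.1609 0.402 ] 0.08539688006969653
[315.2066 252.3868]
[315.5914 215.6381]
[  0   0  40  40 656] [313.7729 256.8689] [0.4448 0.1602 0.165 ]
[ 12  14  17  16 209] [314.9856 253.8612] [0.4422 0.1609 0.165 ]
[[177, 177, 178], [73, 72, 72]]
timer 2.5969387755102042 0
petri 2.501275510204082 0
moist 15.650510204081632 87
cradle 28.567602040816325 191
```

```bash
python3 -c "
from rig import manip
print(manip.sign_off())"
```

```text
the job is handed in; nothing more can be done
None
```

The job is handed in with no verdict returned: lid set down on the worktop, one clockwise lap of the groove at about 5 cm/s, probe hung in its fork (checked by camera), timer and petri dish unmoved; the moisture dish was never approached, though its before/after image differed, probably from arm shadow; I also viewed 11 pictures, one over the limit of 10.

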